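# Slide the parts tray home into the free bay and bolt it

### The job

Take the loose metal parts tray by its black pull tab and slide it along the bench into the one housing that has no tray, feeling its way gently between the hidden side rails until it is fully home against the stop. Then press that housing's bolt all the way down in front of the tray and let go, leaving the parts lying in the tray, the tray flat on the bench all along, and everything else in its place.

Things in the scene. Friction and masses are not known exactly. Their poses are not given: they have to be found in the camera images.
- tray: Loose open steel tray 110 mm long (x), 86 wide (y), 36 high, 4 mm walls, 0.36 to 0.63 kg, with two small loose metal parts in it. Origin: centre of its underside; +x is its nose, which goes in first. At -x a black pull tab 12 mm thick (y): a low neck (12 to 36 mm high) and, from x -115 to -77 mm, an upright grip plate 12 to 65 mm high.
- tray_tab (a point): A good grip point on the tray's tab: 95 mm behind the tray's centre (x = -95 mm), on its middle plane, 48 mm above the underside; the tray's axes.
- bay: Blue steel tray housing fixed on the bench, 150 mm wide (y), 125 deep (x), 62 high, roofed, no floor: the bench is its floor. Origin: centre of its mouth at bench height; +x points into it. The empty one. Mouth 144 mm wide inside, 56 mm high. It does not yield, nor do its rails and stop: leaning on them with the tray with over 30 N counts as forcing.
- bay_leadin (a point): 14 mm inside the empty housing's mouth. Here two hidden upright rails start as slanted plates, at 45 degrees, 121 mm apart, narrowing to an 89 mm channel 30 mm inside the mouth. The channel is parallel to the housing's x, but its centre line lies up to 12 mm to either side of this point, not to be seen: find it by touch. A nose meeting a plate is pushed back and towards the channel.
- bay_home (a point): Where the tray's origin is when fully home, nose against the end stop (113 mm inside the mouth): 58 mm inside the mouth, on the housing's centre line, at bench height; sideways it may differ by up to 13.5 mm, as the rails lead. The tray's front wall is then 3 mm inside the mouth and the tab stands out.
- bolt (a joint): The empty housing's bolt in m: 0 raised (start), 0.016 fully down; friction holds it, 4 to 5 N moves it. Upright 10 mm pin with a black round cap 22 mm across, in a bracket at the roof's front edge, 6 mm before the mouth, 30 mm to +y of its centre. Down, the pin stands before the tray's front wall; if the tray is over 4 mm short of home it lands on the tray.
- bolt_cap (a point): Centre of the top of the bolt's cap: 88 mm above the bench when raised, 72 mm when down; moves with the bolt.
- full_a: Blue steel tray housing fixed on the bench, 150 mm wide (y), 125 deep (x), 62 high, roofed, no floor: the bench is its floor. Origin: centre of its mouth at bench height; +x points into it. Already holds a tray with its tab standing 57 mm out before the mouth, its bolt down: leave alone. All fixed.
- full_b: Blue steel tray housing fixed on the bench, 150 mm wide (y), 125 deep (x), 62 high, roofed, no floor: the bench is its floor. Origin: centre of its mouth at bench height; +x points into it. Second housing that already holds a tray, bolt down: leave alone. All fixed.
- bush: Loose brass bush in the tray, 26 mm across, 24 mm high; origin: centre of its underside.
- insert: Loose steel insert in the tray, 30 x 22 x 18 mm; origin: centre of its underside.
- block: Bystander: steel block 50 x 40 x 25 mm on the roof of housing full_a; origin under its centre.
- collar: Bystander: dark steel collar, 56 mm across, 22 mm high, on the roof of housing full_b; origin under its centre.
- wrench: Bystander: wrench lying on the bench to the robot's left.
- driver: Bystander: screwdriver lying on the bench to the robot's right.
- oil: Bystander: grey oil bottle, 56 mm across, 130 mm high, left of the housings.
- bin: Bystander: small orange bin, 160 x 110 x 75 mm, right of the housings.
Not all that is in view belongs to the job. Leave any green or yellow look-alike of the tray alone.

How it is judged (in metres and radians):
On the way, in this order (a step that is already met when the one before it is completed fails the run):
1. the tray's nose is in the mouth of the empty housing, bolt still up (x of tray in the frame of bay between -0.045 and 0.04 m and y of tray in the frame of bay between -0.024 and 0.024 m and value of joint bolt below 0.004 m), for 0.05 s.
2. the tray is fully home against the stop, bolt still up (x of tray in the frame of bay between 0.0545 and 0.062 m and y of tray in the frame of bay between -0.016 and 0.016 m and z of tray in the frame of bay below 0.004 m and angle between the x axis of tray and the x axis of bay, either way round below 0.06 rad and value of joint bolt below 0.004 m), for 0.2 s.
3. the bolt is pressed down (value of joint bolt above 0.013 m), for 0.2 s.
At the end, for the whole second after the job is handed in: The tray is flat in the empty housing within 3.5 mm of its stop, in line with it (0.06 rad) between its rails, at rest; the bolt is at least 13 mm down; both parts lie in the tray (x of tray in the frame of bay between 0.0545 and 0.062 m and y of tray in the frame of bay between -0.016 and 0.016 m and z of tray in the frame of bay below 0.004 m and angle between the x axis of tray and the x axis of bay, either way round below 0.06 rad and value of joint bolt above 0.013 m and linear speed of tray below 0.01 m/s and x of bush in the frame of tray between -0.055 and 0.055 m and y of bush in the frame of tray between -0.043 and 0.043 m and z of bush in the frame of tray between -0.036 and 0.036 m and x of insert in the frame of tray between -0.055 and 0.055 m and y of insert in the frame of tray between -0.043 and 0.043 m and z of insert in the frame of tray between -0.036 and 0.036 m); the robot touches nothing.
It fails at once if the tray is forced against the housing, its rails or its stop (over 30 N) (contact force between tray and bay above 30 N).
It fails at once if the tray is tipped more than 0.2 rad or lifted more than 20 mm (angle between tray's own z axis and vertical above 0.2 rad or height (world z) of tray above 0.02 m).
It fails at once if a bystander is moved more than 25 mm (distance of any of block, collar, wrench, driver, oil, bin from where it was at the start of the episode above 0.025 m).
It also fails if it takes over 72 s, if anything falls off the work surface, if the arm or the gripper's body presses on something with over 40 N, if the wrist force passes 120 N, or if a joint passes its speed limit or range.

### The arm

A 6-joint arm with a two-finger parallel gripper is mounted at the origin on the work surface. World frame = base frame: x ahead of the robot, y to its left, z up, the work surface at z = 0. Lengths are in mm, angles in degrees, forces in N, time in s.
With the tool pointing down it reaches from about 350 to 850 mm from the base axis. Payload 8.1 kg.
Tool frame: the origin (TCP) lies midway between the tips of the shut fingers; the grasp point (between the pads) lies 19 mm behind it (hold_point_z is the distance from the TCP to the grasp point, in mm); z points along the fingers, y is the direction in which the jaws open and shut (so a half turn about z gives the same grasp; the last joint's range is limited). The gripper opens to 85 mm and grips with 20 to 120 N. Pads are 22 mm wide; open, the fingers measure 114 mm over their backs; the gripper's body (76 mm by 85 mm) begins 54 mm behind the grasp point. The pads swing forward as they close: fully open they stand 13 mm farther back than shut.
Start: joints at [63.976, 7.471, 85.268, -0, 87.261, -4.893], TCP at [216.277, 559.669, 231.292] pointing down, gripper open.
Joint ranges: [-169.43, 169.43], [-51.17, 129.36], [1.28, 143.12], [-76.62, 256.62], [0, 156.53], [-152.29, 152.29]. Speed limits (degrees/s): [136.94, 136.94, 159.86, 180, 180, 180].

### API

Orientations are given as [roll, pitch, yaw] about the fixed x, y, z axes, in that order (R = Rz(yaw) Ry(pitch) Rx(roll)).
In Python, from bench import sense, snapshot, camera_params, hand_in, hold_point_z gives the robot as it stands.
- The arm moves only by the tool servo_tool, never from a script. Its argument "motion" is a list of rows, each a list of 7 numbers: the finger opening in mm, from 0 to 85.4, then the shift along the tool's x, y, z in mm, then the turn, a rotation vector about the tool's x, y, z in rad. A call has 1 to 10 rows; each row shifts and turns the pose as measured when the row begins, along the tool's axes as they then stand; what a row does not reach is not made up. A row lasts 1/10 s, in which the tool goes at most 50 mm and 8.59 degrees, less where a joint would pass 70% of its speed; a pose out of reach is approached as far as the arm can. A call with a gripper value outside its range is refused whole. The fingers move at their own pace and stop on an object; "force" is the grip in N (left out, the last holds). Time passes only in rows, so rows that do not move let the fingers close. It gives the time, the measured TCP pose, the force and the opening at its end, in the units of the state.
- sense(): the state, without advancing time (a new reading comes with each control period).
- snapshot(name): name is "scene" or "top" or "wrist"; returns the picture (480x640x3 uint8, blue, green, red); there is no depth.
- camera_params(name): a dict with "fx", "fy", "cx", "cy" (pixels), "D" ([k1, k2, p1, p2, k3] as OpenCV has them; the pictures are not rectified), "R" (3x3) and "t" (3): a world point X has camera coordinates R X + t; the wrist camera has in their place "tool_from_camera" (4x4, takes a point from camera to tool coordinates, whose origin is the TCP and whose axes are the flange's). Camera axes: x right, y down, z forward; pixel columns grow to the right and rows downward; lengths in mm; the calibration is good to about 2 mm. A picture is of the moment at which its call begins: read the wrist's pose just before it. camera_params takes no time and is no camera call.
- hand_in(): hands the job in, once; it reports no verdict.
The state is a dict: "time": time; "joint_pos": joint angles; "qd": joint speeds; "joint_efforts": joint torques, N m; "tool_pos": TCP position; "tcp_rot": TCP orientation; "ft_force": force on the tool from outside, world axes, zero at the start; "wrist_torque": the same for the moment, N m; "finger_gap": finger opening in mm.
Only numpy, scipy, OpenCV 4.12 (cv2) and the standard library are available. Lean on these libraries where they do the work, as an engineer would, in place of code of your own. Each camera call takes 0.05 s, during which the arm holds its last target. There are 200 camera calls.

## Working session

There is one attempt and no reset: what is moved stays moved. The work goes in short steps, Python scripts to look and compute and a tool call to move; the robot and the scene stay as the last step left them, time stands still between calls to the robot, and variables do not carry over. Pictures are saved under pics/ and viewed, about 8 in all and at most 12, crops included, and the job is handed in when it is done.

Besides the shell and the picture viewer there is one more tool, called after ">>>" as name([rows], argument=value, ...), one row to a line, values as JSON. servo_tool: Moves the arm, as the interface text tells. Its arguments: {"type":"object","properties":{"motion":{"type":"array"},"force":{"type":"number"}},"required":["motion"]}

```bash
mkdir -p pics; ls; python3 - <<'E'
from bench import *
import cv2
print(sense(),hold_point_z)
for n in ("scene","top"):
    cv2.imwrite(f"pics/{n}0.png",snapshot(n)); p=camera_params(n); print(n,{k:(v.tolist() if hasattr(v,'tolist') else v) for k,v in p.items()})
print(camera_params("wrist"))
E
```

```text
pics
{'time': 0.0, 'joint_pos': array([ 6.39770455e+01,  7.51462315e+00,  8.53302070e+01, -1.03318747e-05,
        8.72591040e+01, -4.89301305e+00]), 'qd': array([-0.05916284,  0.04917915,  0.0608104 , -0.04311553, -0.01749455,
       -0.08863629]), 'joint_efforts': array([-2.41259790e-03, -5.69420063e+01, -5.00538468e+01, -6.47102897e-04,
        1.51854067e-02,  5.16394300e-05]), 'tool_pos': array([216.03159661, 559.18041005, 230.24056947]), 'tcp_rot': array([-1.79896444e+02, -8.85482772e-03,  1.58870051e+02]), 'ft_force': array([ 0.76006745, -0.03432637,  0.18066898]), 'wrist_torque': array([ 0.00028497,  0.03221584, -0.00492646]), 'finger_gap': 85.41815885034038} 18.700000000000003
scene {'fx': 530.8440867668979, 'fy': 530.8440867668979, 'cx': 315.72222695648054, 'cy': 239.36165466311095, 'D': [-0.0119366464612073, 0.0, 0.0, 0.0, 0.0], 'R': [[-0.042847985916803125, 0.9988933548830792, 0.019393701897782063], [0.5801657339666625, 0.04068037772197265, -0.8134819162091567], [-0.8133706235375096, -0.02360450039344662, -0.5812667686418849]], 't': [-8.530446763715911, -196.7304983856546
[... 289 characters left out ...]
01, -0.17954162538866794], [0.17960861217552915, 0.01280643977173593, -0.9836547877852032]], 't': [30.608669751973352, 475.18474114610154, 1120.1868340404687]}
{'fx': 339.4246949939351, 'fy': 339.4246949939351, 'cx': 321.393841675218, 'cy': 240.5413445044714, 'D': array([-0.04674947,  0.        ,  0.        ,  0.        ,  0.        ]), 'tool_from_camera': array([[ 9.97476314e-04, -9.65231954e-01, -2.61392961e-01,
         6.59908889e+01],
       [ 9.99999499e-01,  9.39877033e-04,  3.45366869e-04,
         1.87643294e+00],
       [-8.76818968e-05, -2.61393175e-01,  9.65232408e-01,
        -1.42344731e+02],
       [ 0.00000000e+00,  0.00000000e+00,  0.00000000e+00,
         1.00000000e+00]])}
```

View pics/scene0.png

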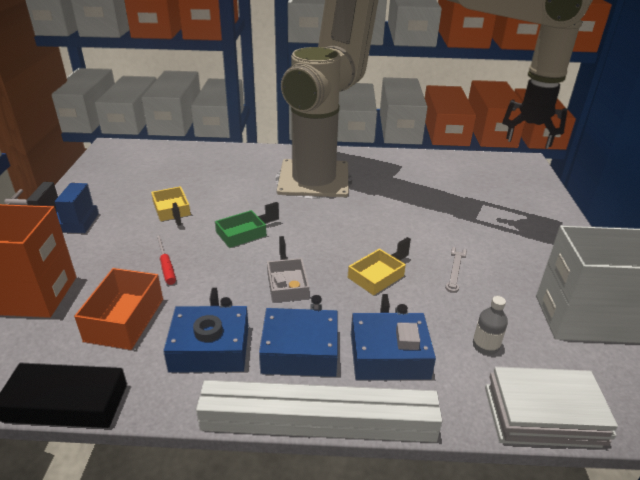

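View pics/top0.png

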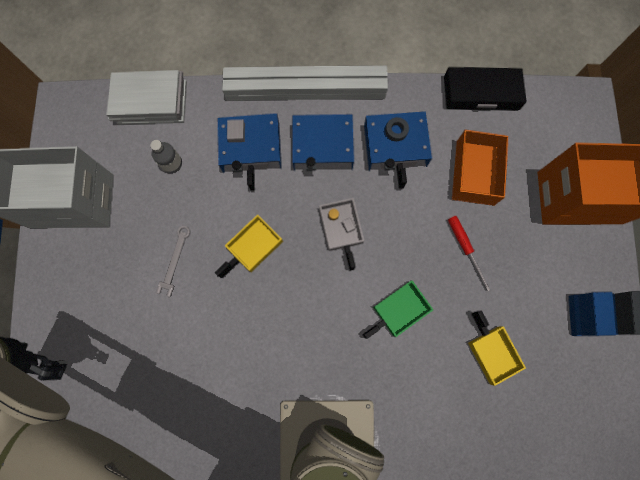

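The scene view shows three blue housings. The left one (full_b, with the collar) and the right one (full_a, with the block) have black tabs standing out. The middle one, at top pixels (323,138), has no tab, so it is the empty bay. The tray candidates in the top view are bare metal with parts (342,225), yellow (254,243), yellow (497,355) and green (402,308). Only the metal one at (342,225) fits, so I'll confirm it in an enlarged crop.

```bash
python3 - <<'E'
import cv2
im=cv2.imread("pics/top0.png")[105:280,275:375]
im=cv2.rotate(im,cv2.ROTATE_90_CLOCKWISE)
# rotated: col = 279-row ; row = col-275
im=cv2.resize(im,None,fx=4.5,fy=4.5,interpolation=cv2.INTER_CUBIC)
cv2.imwrite("pics/crop1.png",im)
E
```

```text
(no output)
```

View pics/crop1.png

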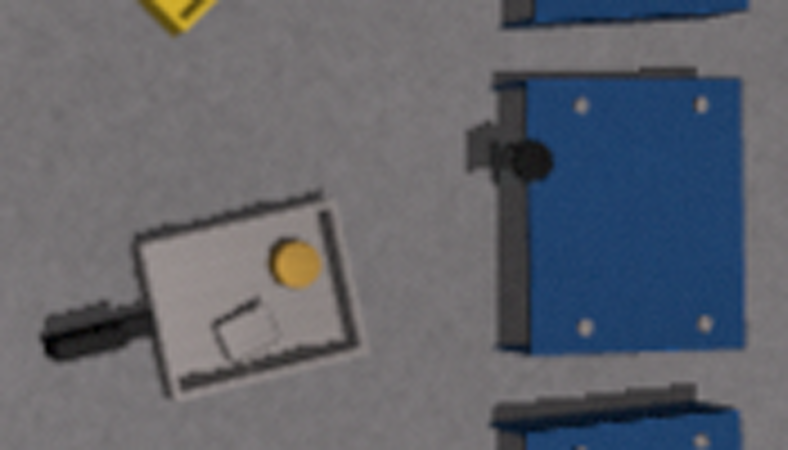

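The crop confirms it: a grey tray with a brass bush and a steel insert, its tab pointing back at the left, and the middle housing with its bolt cap raised at crop (532,160). I'll turn the corner pixels into poses.

```bash
cat > h.py <<'E'
import numpy as np, cv2
from bench import *
from scipy.spatial.transform import Rotation as Rn
def tool():
    s=sense(); return s, Rn.from_euler('xyz',s['tcp_rot'],degrees=True).as_matrix(), np.array(s['tool_pos'])
def cam(n, s=None):
    p=camera_params(n); K=np.array([[p['fx'],0,p['cx']],[0,p['fy'],p['cy']],[0,0,1.]])
    if n=='wrist':
        _,R,t=tool(); T=np.eye(4);T[:3,:3]=R;T[:3,3]=t
        M=np.linalg.inv(T@p['tool_from_camera']); return K,np.array(p['D']),M[:3,:3],M[:3,3]
    return K,np.array(p['D']),np.array(p['R']),np.array(p['t'])
def on_plane(c,px,z):
    K,D,R,t=c
    n=cv2.undistortPoints(np.array(px,float).reshape(-1,1,2),K,D).reshape(-1,2)
    d=np.c_[n,np.ones(len(n))]@R; o=-R.T@t
    z=np.broadcast_to(z,len(d)); return o+d*((z-o[2])/d[:,2])[:,None]
def fit(obj,pts): # planar rigid: angle deg, t
    A=obj-obj.mean(0);B=pts-pts.mean(0)
    a=np.arctan2((A[:,0]*B[:,1]-A[:,1]*B[:,0]).sum(),(A*B).sum())
    R=np.array([[np.cos(a),-np.sin(a)],[np.sin(a),np.cos(a)]]); t=pts.mean(0)-R@obj.mean(0)
    return np.degrees(a),t,pts-(obj@R.T+t)
def project(c,X):
    K,D,R,t=c; return cv2.projectPoints(np.array(X,float),cv2.Rodrigues(R)[0],t,K,D)[0].reshape(-1,2)
E
python3 - <<'E'
from h import *
np.set_printoptions(precision=1,suppress=True)
f=lambda L:[(275+(v+.5)/4.5-.5, 279.5-(u+.5)/4.5) for u,v in L]
c=cam('top')
P=on_plane(c,f([(330,192),(365,352),(137,237),(172,398)]),36)[:,:2]
print(P);print(fit(np.array([(55,43),(55,-43),(-55,43),(-55,-43.)]),P))
H=on_plane(c,f([(527,78),(532,353),(742,80),(745,348)]),62)[:,:2]
print(H);print(fit(np.array([(0,75),(0,-75),(125,75),(125,-75.)]),H))
print(on_plane(c,f([(532,160)]),88),on_plane(c,f([(45,350)]),65))
E
```

```text
[[567.7  20.1]
 [586.7 -66.7]
 [461.8  -3.2]
 [480.1 -89.2]]
(np.float64(12.195559526574154), array([524.1, -34.8]), array([[-1.1,  1.2],
       [-0.2, -1.5],
       [ 0.5,  1.1],
       [ 0.7, -0.8]]))
[[671.   80.9]
 [672.6 -67.3]
 [796.2  80.5]
 [796.7 -67.2]]
(np.float64(0.2113964209910025), array([671.6,   6.5]), array([[-0.4, -0.6],
       [ 0.7,  1.2],
       [-0.1, -1.4],
       [-0.2,  0.8]]))
[[664.   36.1  88. ]] [[408.5 -60.5  65. ]]
```

Reprojection fits within 1.5 mm, and the tray and housing sizes agree. The bay is at (671.6, 6.5) with yaw about 0.2°, the tray at (524, -35) with yaw 12.2°, and the grip point at about (431, -55). I'll move over the tab at tool yaw 192, with the camera on the robot side.

>>> servo_tool([
  [60, 0, 0, 0, 0, 0, -0.145],
  [60, 0, 0, 0, 0, 0, -0.145],
  [60, 0, 0, 0, 0, 0, -0.145],
  [60, 0, 0, 0, 0, 0, -0.145],
  [60, -6, -46, 0, 0, 0, 0],
  [60, -6, -46, 0, 0, 0, 0],
  [60, -6, -46, 0, 0, 0, 0],
  [60, -6, -46, 0, 0, 0, 0],
  [60, -6, -46, 0, 0, 0, 0],
  [60, -6, -46, 0, 0, 0, 0],
], force=40)

```text
time: 1.1
tool_pos: [313.2, 291.9, 223.2]
tcp_rot: [-179.4, -0.6, -166.1]
ft_force: [1.5, 0.3, 0.1]
finger_gap: 60.0
```

>>> servo_tool([
  [60, -6, -46, 5, 0, 0, 0],
  [60, -6, -46, 5, 0, 0, 0],
  [60, -6, -46, 5, 0, 0, 0],
  [60, -6, -46, 5, 0, 0, 0],
  [60, -6, -46, 5, 0, 0, 0],
  [60, -6, -46, 5, 0, 0, 0],
  [60, -6, -46, 5, 0, 0, 0],
])

```text
time: 1.8
tool_pos: [432.5, -23.7, 189.4]
tcp_rot: [-179.5, -0.5, -166.0]
ft_force: [1.0, 0.8, 0.9]
finger_gap: 59.9
```

```bash
cat > go.py <<'E'
# print tool-axis shift/turn to a target TCP x y z yaw(deg)
import sys; from h import *
x,y,z,yaw=map(float,sys.argv[1:5]); s,R,t=tool()
Rt=Rn.from_euler('xyz',[180,0,yaw],degrees=True).as_matrix()
print('t',round(s['time'],2),'pos',t.round(1),'rot',s['tcp_rot'].round(2),'F',s['ft_force'].round(1),'gap',round(s['finger_gap'],1))
print('shift',(R.T@(np.array([x,y,z])-t)).round(1),'turn',Rn.from_matrix(R.T@Rt).as_rotvec().round(3))
E
python3 go.py 431 -55 150 192.2
```

```text
t 1.8 pos [432.5 -23.7 189.4] rot [-179.45   -0.45 -165.98] F [1.  0.8 0.9] gap 59.9
shift [  8.7 -29.6  39.7] turn [-0.01  -0.008  0.032]
```

>>> servo_tool([
  [60, 4, -15, 10, -0.005, -0.004, 0.016],
  [60, 4, -15, 10, -0.005, -0.004, 0.016],
  [60, 0, 0, 0, 0, 0, 0],
])

```text
time: 2.1
tool_pos: [431.6, -61.9, 167.5]
tcp_rot: [180.0, -0.1, -168.3]
ft_force: [0.2, -0.0, -0.1]
finger_gap: 60.2
```

```bash
python3 - <<'E'
from h import *
np.set_printoptions(precision=1,suppress=True)
c=cam('wrist'); s,R,t=tool(); print(t,s['tcp_rot'])
im=snapshot('wrist'); cv2.imwrite('pics/w1.png',im); np.savez('w1.npz',K=c[0],D=c[1],R=c[2],t=c[3])
E
```

```text
[431.6 -61.9 167.5] [ 180.    -0.1 -168.3]
```

View pics/w1.png

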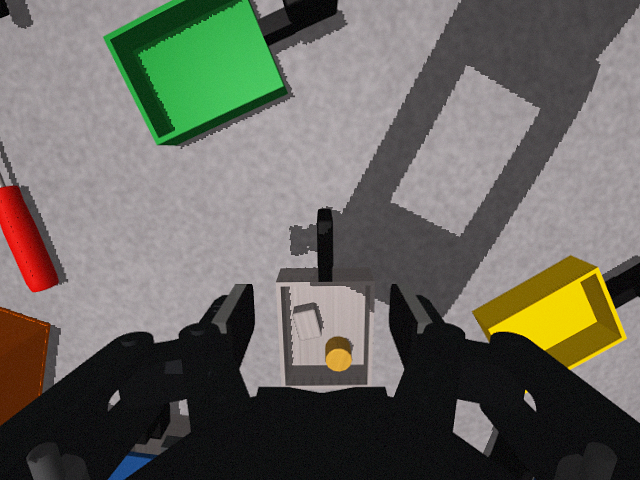

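The wrist view shows the tab at (325, 210–280), with the tray below it and between the fingers. The rear rim corners are at about (277,283) and (373,283).

```bash
python3 - <<'E'
from h import *
np.set_printoptions(precision=1,suppress=True)
z=np.load('w1.npz'); c=[z[k] for k in 'KDRt']
P=on_plane(c,[(318,210),(332,210),(277,283),(373,283)],[65,65,36,36]);print(P)
print(fit(np.array([(-115,6),(-115,-6),(-55,43),(-55,-43.)])[[1,0,3,2]],P[:,:2]))
a=np.radians(12.2);Rz=np.array([[np.cos(a),-np.sin(a)],[np.sin(a),np.cos(a)]])
o=np.array([(-115,6),(-115,-6),(-55,43),(-55,-43.),(55,43),(55,-43)])@Rz.T+[524.1,-34.8]
print(project(c,np.c_[o,[65,65,36,36,36,36]]))
E
python3 go.py 431 -55 100 192.2
```

```text
[[410.2 -67.2  65. ]
 [408.2 -57.2  65. ]
 [485.1 -88.4  36. ]
 [468.2  -7.   36. ]]
(np.float64(11.959477706973637), array([526.1, -37.3]), array([[-4.6, -0.2],
       [-4.2, -1.9],
       [ 3.9,  2.4],
       [ 4.8, -0.3]]))
[[336.6 214.1]
 [320.2 214.2]
 [377.9 276.3]
 [278.  277. ]
 [373.3 384.3]
 [283.1 384.9]]
t 2.15 pos [431.9 -61.1 168.2] rot [ 1.7999e+02 -6.0000e-02 -1.6827e+02] F [ 0.7  1.4 -0.3] gap 60.0
shift [-0.5  6.1 68.2] turn [ 0.    -0.001 -0.008]
```

>>> servo_tool([
  [60, 0, 2, 25, 0, 0, -0.004],
  [60, 0, 2, 25, 0, 0, 0],
  [60, 0, 0, 25, 0, 0, 0],
  [60, 0, 0, 20, 0, 0, 0],
  [60, 0, 0, 15, 0, 0, 0],
  [60, 0, 0, 0, 0, 0, 0],
])

```text
time: 2.75
tool_pos: [433.2, -51.8, 58.2]
tcp_rot: [-180.0, 0.2, -167.7]
ft_force: [-0.2, -0.2, 0.1]
finger_gap: 60.0
```

```bash
python3 go.py 431 -57 29 192.1
```

```text
t 2.75 pos [433.2 -51.8  58.2] rot [-179.97    0.23 -167.66] F [-0.2 -0.2  0.1] gap 60.0
shift [ 3.4 -4.6 29.2] turn [-0.001  0.004  0.004]
```

>>> servo_tool([
  [60, 2, -3, 12, 0, 0, 0],
  [60, 0, 0, 10, 0, 0, 0],
  [60, 0, 0, 5, 0, 0, 0],
  [60, 0, 0, 0, 0, 0, 0],
])

```text
time: 3.15
tool_pos: [433.9, -54.2, 31.8]
tcp_rot: [-179.9, 0.4, -167.5]
ft_force: [-1.1, 0.5, 0.0]
finger_gap: 60.4
```

```bash
python3 go.py 431 -57 29 192.1
```

```text
t 3.15 pos [433.9 -54.2  31.8] rot [-179.89    0.41 -167.51] F [-1.1  0.5  0. ] gap 60.4
shift [ 3.4 -2.1  2.8] turn [-0.002  0.007  0.007]
```

>>> servo_tool([
  [60, 3, -2, 2, 0, 0.006, 0.006],
  [60, 0, 0, 0, 0, 0, 0],
  [8, 0, 0, 0, 0, 0, 0],
  [8, 0, 0, 0, 0, 0, 0],
  [8, 0, 0, 0, 0, 0, 0],
  [8, 0, 0, 0, 0, 0, 0],
  [8, 0, 0, 0, 0, 0, 0],
  [8, 0, 0, 0, 0, 0, 0],
], force=50)

```text
time: 3.95
tool_pos: [432.7, -57.8, 31.4]
tcp_rot: [-179.8, 0.2, -168.0]
ft_force: [-0.6, -1.1, -0.6]
finger_gap: 11.3
```

```bash
python3 go.py 431 -57 29 192.1; python3 - <<'E'
from h import *
cv2.imwrite('pics/t2.png',cv2.resize(cv2.rotate(snapshot('top')[105:280,275:375],cv2.ROTATE_90_CLOCKWISE),None,fx=4.5,fy=4.5,interpolation=cv2.INTER_CUBIC))
E
```

```text
t 3.95 pos [432.7 -57.8  31.4] rot [-179.81    0.19 -167.95] F [-0.6 -1.1 -0.6] gap 11.3
shift [1.5 1.2 2.4] turn [-0.003  0.003 -0.001]
```

>>> servo_tool([
  [8, 0, 0, 0, 0, 0, 0.04],
  [8, 0, 0, 0, 0, 0, 0.05],
  [8, 0, 0, 0, 0, 0, 0.05],
  [8, 0, 0, 0, 0, 0, 0.04],
  [8, 0, 0, 0, 0, 0, 0.03],
  [8, 0, 0, 0, 0, 0, 0],
  [8, 0, 5, 0, 0, 0, 0],
  [8, 0, 8, 0, 0, 0, 0],
  [8, 0, 8, 0, 0, 0, 0],
  [8, 0, 8, 0, 0, 0, 0],
])

```text
time: 5.0
tool_pos: [432.7, -25.8, 31.4]
tcp_rot: [-180.0, 0.2, 179.7]
ft_force: [0.5, -3.8, -0.9]
finger_gap: 11.4
```

```bash
python3 go.py 506 6.5 31.4 180.2
```

```text
t 5.0 pos [432.7 -25.8  31.4] rot [-179.97    0.21  179.71] F [ 0.5 -3.8 -0.9] gap 11.4
shift [-73.2  32.7   0.2] turn [-0.001  0.004 -0.009]
```

>>> servo_tool([
  [8, -8, 6, 0, 0, 0, -0.004],
  [8, -9, 6, 0, 0, 0, -0.004],
  [8, -9, 6, 0, 0, 0, 0],
  [8, -9, 6, 0, 0, 0, 0],
  [8, -9, 5, 0, 0, 0, 0],
  [8, -9, 3, 0, 0, 0, 0],
  [8, -9, 0, 0, 0, 0, 0],
  [8, -4, 0, 0, 0, 0, 0],
  [8, 0, 0, 0, 0, 0, 0],
])

```text
time: 5.9
tool_pos: [494.8, 14.7, 31.5]
tcp_rot: [-180.0, -0.6, -179.4]
ft_force: [-0.1, -2.9, 0.8]
finger_gap: 11.4
```

```bash
python3 go.py 506 6.5 31.4 180.2; python3 - <<'E'
from h import *
cv2.imwrite('pics/t3.png',cv2.resize(cv2.rotate(snapshot('top')[105:280,275:375],cv2.ROTATE_90_CLOCKWISE),None,fx=4.5,fy=4.5,interpolation=cv2.INTER_CUBIC))
E
```

```text
t 5.9 pos [494.8  14.7  31.5] rot [-179.97   -0.6  -179.44] F [-0.1 -2.9  0.8] gap 11.4
shift [-11.1  -8.3  -0. ] turn [-0.001 -0.01   0.006]
```

View pics/t3.png

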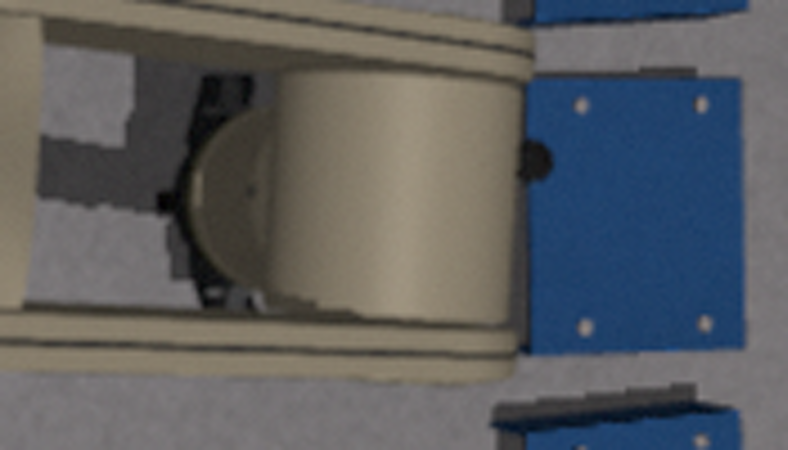

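The arm hides the tray from above, so from here I'll rely on proprioception, the wrist camera and touch. I'll correct the sideways overshoot first.

>>> servo_tool([
  [8, -3, -4, 0, 0, -0.005, 0.003],
  [8, -4, -3, 0, 0, -0.005, 0.003],
  [8, -3, -1, 0, 0, 0, 0],
  [8, 0, 0, 0, 0, 0, 0],
  [8, 0, 0, 0, 0, 0, 0],
])

```text
time: 6.45
tool_pos: [502.0, 10.5, 31.4]
tcp_rot: [179.8, -0.3, -179.6]
ft_force: [-0.1, -2.4, -0.5]
finger_gap: 11.2
```

```bash
python3 go.py 506 6.5 31.4 180.2; python3 - <<'E'
from h import *
cv2.imwrite('pics/w2.png',snapshot('wrist'))
z=cam('wrist'); np.savez('w2.npz',K=z[0],D=z[1],R=z[2],t=z[3])
E
```

```text
t 6.45 pos [502.   10.5  31.4] rot [ 179.79   -0.29 -179.58] F [-0.1 -2.4 -0.5] gap 11.2
shift [-4. -4. -0.] turn [ 0.004 -0.005  0.004]
```

View pics/w2.png

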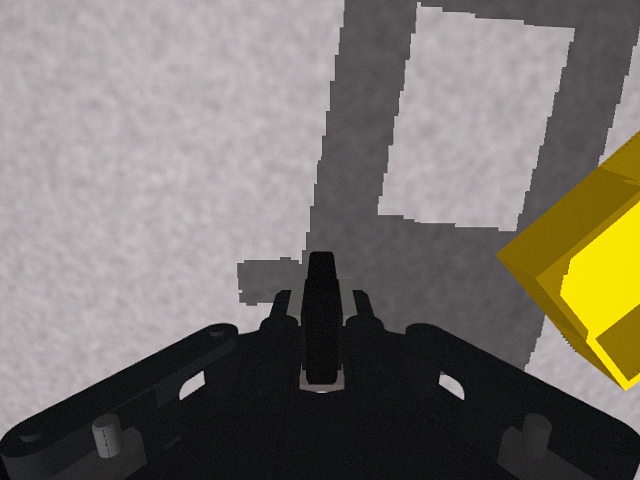

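The wrist view shows the tab centred in the jaws at (322, 252–384), with its rear face in line with the tool. I'll get the grip offset along the tab from that rear edge.

```bash
python3 - <<'E'
from h import *
z=np.load('w2.npz'); c=[z[k] for k in 'KDRt']
P=on_plane(c,[(312,252),(331,252),(301,384),(343,384)],[12,12,65,65]); print(P.round(1), tool()[2].round(1))
E
```

```text
[[486.4   7.6  12. ]
 [486.4  17.   12. ]
 [522.6   4.7  65. ]
 [522.5  20.5  65. ]] [502.   10.5  31.4]
```

>>> servo_tool([
  [8, -2, -3, 0, 0, -0.003, 0.003],
  [8, -2, -2, 0, 0, 0, 0],
  [8, 0, 0, 0, 0, 0, 0],
  [8, 0, 0, 0, 0, 0, 0],
])

```text
time: 6.9
tool_pos: [504.6, 8.0, 31.6]
tcp_rot: [179.6, -0.3, -179.7]
ft_force: [-1.3, -0.9, 0.5]
finger_gap: 11.3
```

```bash
python3 go.py 506 6.5 31.4 180.2
```

```text
t 6.9 pos [504.6   8.   31.6] rot [ 179.57   -0.26 -179.66] F [-1.3 -0.9  0.5] gap 11.3
shift [-1.4 -1.5  0.2] turn [ 0.008 -0.005  0.002]
```

>>> servo_tool([
  [8, -4, -1, 0, 0.004, -0.003, 0.002],
  [8, -4, -1, 0, 0.004, 0, 0],
  [8, -4, 0, 0, 0, 0, 0],
  [8, -4, 0, 0, 0, 0, 0],
  [8, -4, 0, 0, 0, 0, 0],
  [8, -3, 0, 0, 0, 0, 0],
  [8, 0, 0, 0, 0, 0, 0],
])

```text
time: 7.6
tool_pos: [520.5, 7.3, 31.5]
tcp_rot: [179.9, -1.1, -179.8]
ft_force: [0.9, 0.1, 0.4]
finger_gap: 11.3
```

```bash
python3 go.py 530 6.5 31.4 180.2
```

```text
t 7.6 pos [520.5   7.3  31.5] rot [ 179.94   -1.06 -179.78] F [0.9 0.1 0.4] gap 11.3
shift [-9.5 -0.8 -0.1] turn [ 0.001 -0.019  0.   ]
```

>>> servo_tool([
  [8, -3, 0, 0, 0, -0.006, 0],
  [8, -3, 0, 0, 0, -0.005, 0],
  [8, -3, 0, 0, 0, -0.005, 0],
  [8, -3, 0, 0, 0, 0, 0],
  [8, -3, 0, 0, 0, 0, 0],
  [8, 0, 0, 0, 0, 0, 0],
])

```text
time: 8.2
tool_pos: [529.0, 7.6, 31.4]
tcp_rot: [179.9, -1.0, -179.8]
ft_force: [2.0, 0.2, -0.2]
finger_gap: 11.1
```

>>> servo_tool([
  [8, -3, 0, 0, 0, 0, 0],
  [8, -2, 0, 0, 0, 0, 0],
  [8, -2, 0, 0, 0, 0, 0],
])

```text
time: 8.5
tool_pos: [533.3, 7.7, 31.4]
tcp_rot: [179.9, -1.3, -179.8]
ft_force: [-10.8, 0.1, 10.3]
finger_gap: 11.4
```

>>> servo_tool([
  [8, -2, 0, 0, 0, 0, 0],
  [8, -2, 0, 0, 0, 0, 0],
  [8, -2, 0, 0, 0, 0, 0],
])

```text
time: 8.8
tool_pos: [536.1, 7.9, 31.3]
tcp_rot: [179.9, -1.7, -179.8]
ft_force: [-10.2, -0.2, 10.4]
finger_gap: 11.2
```

```bash
cat > f.py <<'E'
from h import *
s=sense(); np.set_printoptions(precision=2,suppress=True)
print(s['time'],s['tool_pos'],s['tcp_rot'],'F',s['ft_force'],'M',s['wrist_torque'],s['finger_gap'])
E
python3 f.py
```

```text
8.8 [536.15   7.85  31.33] [ 179.91   -1.74 -179.78] F [-10.17  -0.17  10.44] M [-0.19  1.04 -0.02] 11.158722079773197
```

>>> servo_tool([
  [8, 2, 0, -0.5, 0, -0.01, 0],
  [8, 2, 0, 0, 0, -0.01, 0],
  [8, 0, 0, 0, 0, -0.008, 0],
  [8, 0, 0, 0, 0, 0, 0],
])

```text
time: 9.2
tool_pos: [531.5, 8.0, 30.5]
tcp_rot: [179.9, -0.0, -179.8]
ft_force: [1.5, -0.9, -2.1]
finger_gap: 11.7
```

```bash
python3 f.py
```

```text
9.2 [531.51   7.95  30.49] [ 179.89   -0.04 -179.78] F [ 1.46 -0.93 -2.05] M [-0.13  0.05  0.02] 11.659190026794597
```

>>> servo_tool([
  [8, -2, 0, 0, 0, -0.003, 0],
  [8, -2, 0, 0, 0, -0.003, 0],
  [8, -2, 0, 0, 0, -0.003, 0],
])

```text
time: 9.5
tool_pos: [533.5, 8.0, 30.5]
tcp_rot: [179.9, -0.0, -179.8]
ft_force: [-9.4, -0.7, 7.5]
finger_gap: 11.7
```

```bash
python3 f.py
```

```text
9.5 [533.45   8.04  30.51] [ 179.88   -0.03 -179.78] F [-9.37 -0.74  7.5 ] M [-0.15  1.76 -0.04] 11.671564262481617
```

>>> servo_tool([
  [8, -2, 0, 0, 0, -0.003, 0],
  [8, -2, 0, 0, 0, -0.003, 0],
  [8, -2, 0, 0, 0, -0.003, 0],
])

```text
time: 9.8
tool_pos: [535.1, 8.1, 30.5]
tcp_rot: [179.9, -0.1, -179.8]
ft_force: [-8.0, -0.3, 7.8]
finger_gap: 11.7
```

```bash
python3 f.py
```

```text
9.8 [535.15   8.11  30.49] [ 179.88   -0.09 -179.78] F [-7.97 -0.25  7.81] M [-0.19  1.72 -0.05] 11.699747778607938
```

>>> servo_tool([
  [8, 0, 0, 0, 0, 0, 0],
  [8, 0, 0, -0.5, 0, -0.008, 0],
  [8, 0, 0, -0.5, 0, -0.008, 0],
  [8, 0, 0, 0, 0, 0, 0],
])

```text
time: 10.2
tool_pos: [533.8, 8.3, 30.0]
tcp_rot: [179.9, 0.7, -179.8]
ft_force: [-0.2, -0.2, -0.6]
finger_gap: 11.2
```

```bash
python3 f.py
```

```text
10.2 [533.76   8.32  30.04] [ 179.85    0.74 -179.78] F [-0.16 -0.22 -0.56] M [-0.11  0.29  0.02] 11.22142975645327
```

>>> servo_tool([
  [8, -2, 0, 0, 0, -0.002, 0],
  [8, -2, 0, 0, 0, -0.002, 0],
  [8, -2, 0, 0, 0, -0.002, 0],
])

```text
time: 10.5
tool_pos: [538.7, 8.4, 30.0]
tcp_rot: [179.9, 1.0, -179.8]
ft_force: [-6.6, -0.9, 0.4]
finger_gap: 11.3
```

```bash
python3 f.py
```

```text
10.5 [538.67   8.41  29.96] [ 179.85    0.95 -179.78] F [-6.65 -0.88  0.41] M [-0.24  1.59 -0.05] 11.280990488716133
```

>>> servo_tool([
  [8, -2, 0, 0, 0, 0, 0],
  [8, -2, 0, 0, 0, 0, 0],
  [8, -2, 0, 0, 0, 0, 0],
])

```text
time: 10.8
tool_pos: [539.4, 8.2, 30.2]
tcp_rot: [179.9, 0.2, -179.8]
ft_force: [-16.1, -1.5, 11.8]
finger_gap: 11.3
```

```bash
python3 f.py
```

```text
10.8 [539.39   8.25  30.23] [ 179.86    0.19 -179.76] F [-16.07  -1.49  11.81] M [-0.17  2.51 -0.15] 11.295989691979884
```

Advance stalled at x≈539, with Fx −16 and Fy and Mz turning negative. That suggests the +y plate, which would put the channel toward −y. I'll back off, shift −y and try again.

>>> servo_tool([
  [8, 2, 0, 0, 0, -0.006, 0],
  [8, 1, -2, 0, 0, -0.006, 0],
  [8, 0, -3, 0, 0, 0, 0],
  [8, 0, -2, 0, 0, 0, 0],
  [8, 0, 0, 0, 0, 0, 0],
])

```text
time: 11.3
tool_pos: [537.3, 1.3, 30.0]
tcp_rot: [179.8, 1.0, -179.7]
ft_force: [-1.3, 0.6, -2.2]
finger_gap: 11.5
```

```bash
python3 f.py
```

```text
11.3 [537.34   1.33  29.97] [ 179.81    1.02 -179.74] F [-1.28  0.59 -2.25] M [0.12 0.66 0.01] 11.45555507039702
```

>>> servo_tool([
  [8, -2, 0, 0, 0, -0.002, 0],
  [8, -2, 0, 0, 0, -0.002, 0],
  [8, -2, 0, 0, 0, -0.002, 0],
])

```text
time: 11.6
tool_pos: [543.2, 0.8, 29.8]
tcp_rot: [179.8, 1.3, -179.8]
ft_force: [-0.4, 0.5, -3.3]
finger_gap: 11.3
```

```bash
python3 f.py
```

```text
11.6 [543.16   0.83  29.76] [ 179.83    1.31 -179.77] F [-0.36  0.47 -3.27] M [-0.08  0.73 -0.05] 11.293621235234006
```

>>> servo_tool([
  [8, -2, 0, 0, 0, 0.004, 0],
  [8, -2, 0, 0, 0, 0.004, 0],
  [8, -2, 0, 0, 0, 0, 0],
])

```text
time: 11.9
tool_pos: [547.1, 0.6, 30.1]
tcp_rot: [179.9, 0.5, -179.8]
ft_force: [-21.3, -1.2, 15.7]
finger_gap: 11.2
```

```bash
python3 f.py
```

```text
11.9 [547.09   0.61  30.08] [ 179.86    0.45 -179.75] F [-21.33  -1.16  15.67] M [-0.25  3.34 -0.05] 11.209248277633407
```

Contact at x=547 with y=0.6 fits a 45° line from the first touch (539.2 at y=8.3), so it is the +y plate and the channel lies further to −y.

>>> servo_tool([
  [8, 2, 0, 0, 0, -0.006, 0],
  [8, 1, -1, 0, 0, -0.004, 0],
  [8, 0, -2, 0, 0, 0, 0],
  [8, 0, -1, 0, 0, 0, 0],
  [8, 0, 0, 0, 0, 0, 0],
])

```text
time: 12.4
tool_pos: [545.1, -3.3, 29.9]
tcp_rot: [179.8, 1.1, -179.7]
ft_force: [-1.8, 1.3, -4.3]
finger_gap: 11.2
```

```bash
python3 f.py
```

```text
12.4 [545.15  -3.31  29.9 ] [ 179.83    1.11 -179.74] F [-1.81  1.29 -4.26] M [0.11 0.68 0.02] 11.153189730972256
```

>>> servo_tool([
  [8, -2, 0, 0, 0, -0.002, 0],
  [8, -2, 0, 0, 0, -0.001, 0],
  [8, -2, 0, 0, 0, 0, 0],
])

```text
time: 12.7
tool_pos: [551.2, -3.6, 29.8]
tcp_rot: [179.9, 1.2, -179.8]
ft_force: [-2.0, -0.3, -4.3]
finger_gap: 11.3
```

```bash
python3 f.py
```

```text
12.7 [551.16  -3.63  29.82] [ 179.85    1.25 -179.75] F [-2.01 -0.31 -4.28] M [-0.04  0.7   0.02] 11.295606332790125
```

>>> servo_tool([
  [8, -1.5, 0, 0, 0, 0, 0],
  [8, -1.5, 0, 0, 0, 0, 0],
])

```text
time: 12.9
tool_pos: [554.5, -3.7, 29.8]
tcp_rot: [179.9, 1.2, -179.8]
ft_force: [-1.2, 0.1, -3.5]
finger_gap: 11.1
```

```bash
python3 f.py
```

```text
12.9 [554.51  -3.72  29.81] [ 179.86    1.24 -179.76] F [-1.21  0.12 -3.46] M [-0.03  0.71  0.  ] 11.074597768536476
```

Past the plate line without resistance, so the nose is in the channel. I'll continue, watching the forces.

>>> servo_tool([
  [8, -2, 0, 0, 0, 0.002, 0],
  [8, -2, 0, 0, 0, 0, 0],
  [8, -2, 0, 0, 0, 0, 0],
  [8, -2, 0, 0, 0, 0, 0],
])

```text
time: 13.3
tool_pos: [563.2, -3.7, 29.9]
tcp_rot: [179.9, 1.1, -179.8]
ft_force: [-0.8, 0.6, -4.7]
finger_gap: 11.5
```

```bash
python3 f.py
```

```text
13.3 [563.2   -3.69  29.88] [ 179.86    1.11 -179.76] F [-0.82  0.61 -4.69] M [-0.05  0.68 -0.06] 11.4597379838542
```

>>> servo_tool([
  [8, -2, 0, 0, 0, 0, 0],
  [8, -2, 0, 0, 0, 0, 0],
  [8, -2, 0, 0, 0, 0, 0],
  [8, -2, 0, 0, 0, 0, 0],
])

```text
time: 13.7
tool_pos: [571.9, -3.6, 30.0]
tcp_rot: [179.9, 1.1, -179.8]
ft_force: [-0.8, 0.4, -5.0]
finger_gap: 11.3
```

```bash
python3 f.py
```

```text
13.7 [571.94  -3.64  29.96] [ 179.86    1.11 -179.76] F [-0.78  0.45 -5.03] M [-0.06  0.68  0.01] 11.250489405029162
```

>>> servo_tool([
  [8, -2, 0, 0.3, 0, 0.003, 0],
  [8, -2, 0, 0.2, 0, 0.003, 0],
  [8, -2, 0, 0, 0, 0, 0],
  [8, -2, 0, 0, 0, 0, 0],
  [8, -2, 0, 0, 0, 0, 0],
  [8, -2, 0, 0, 0, 0, 0],
])

```text
time: 14.3
tool_pos: [585.2, -3.6, 30.2]
tcp_rot: [179.9, 0.7, -179.8]
ft_force: [-2.4, -0.2, -2.7]
finger_gap: 11.4
```

```bash
python3 f.py
```

```text
14.3 [585.18  -3.64  30.18] [ 179.87    0.74 -179.75] F [-2.4  -0.19 -2.67] M [-0.11  0.82 -0.02] 11.374661042191228
```

>>> servo_tool([
  [8, -2, 0, 0, 0, 0, 0],
  [8, -2, 0, 0, 0, 0, 0],
  [8, -2, 0, 0, 0, 0, 0],
  [8, -2, 0, 0, 0, 0, 0],
  [8, -2, 0, 0, 0, 0, 0],
  [8, -2, 0, 0, 0, 0, 0],
])

```text
time: 14.9
tool_pos: [598.1, -3.6, 30.2]
tcp_rot: [179.9, 0.7, -179.8]
ft_force: [-2.1, 0.1, -2.2]
finger_gap: 11.1
```

```bash
python3 f.py
```

```text
14.9 [598.15  -3.59  30.18] [ 179.87    0.73 -179.75] F [-2.08  0.15 -2.21] M [-0.12  0.78 -0.07] 11.13382600914478
```

Sliding freely. Home should be near TCP x ≈ 630–637, so two more spans and then a gentle approach.

>>> servo_tool([
  [8, -2, 0, 0, 0, 0, 0],
  [8, -2, 0, 0, 0, 0, 0],
  [8, -2, 0, 0, 0, 0, 0],
  [8, -2, 0, 0, 0, 0, 0],
  [8, -2, 0, 0, 0, 0, 0],
  [8, -2, 0, 0, 0, 0, 0],
  [8, -2, 0, 0, 0, 0, 0],
  [8, -2, 0, 0, 0, 0, 0],
])

```text
time: 15.7
tool_pos: [615.6, -3.5, 30.2]
tcp_rot: [179.9, 0.7, -179.8]
ft_force: [-1.6, -0.2, -3.2]
finger_gap: 11.3
```

```bash
python3 f.py
```

```text
15.7 [615.57  -3.47  30.22] [ 179.87    0.72 -179.75] F [-1.62 -0.18 -3.16] M [-0.09  0.76 -0.  ] 11.31197057887915
```

>>> servo_tool([
  [8, -2, 0, 0, 0, 0, 0],
  [8, -2, 0, 0, 0, 0, 0],
  [8, -2, 0, 0, 0, 0, 0],
  [8, -1.5, 0, 0, 0, 0, 0],
])

```text
time: 16.1
tool_pos: [623.8, -3.4, 30.2]
tcp_rot: [179.9, 0.7, -179.8]
ft_force: [-2.2, -0.8, -3.1]
finger_gap: 11.8
```

```bash
python3 f.py
```

```text
16.1 [623.78  -3.45  30.21] [ 179.87    0.72 -179.75] F [-2.23 -0.84 -3.11] M [-0.07  0.79  0.03] 11.819138302692258
```

>>> servo_tool([
  [8, -1, 0, 0, 0, 0, 0],
  [8, -1, 0, 0, 0, 0, 0],
  [8, -1, 0, 0, 0, 0, 0],
  [8, -1, 0, 0, 0, 0, 0],
  [8, -1, 0, 0, 0, 0, 0],
])

```text
time: 16.6
tool_pos: [629.2, -3.4, 30.2]
tcp_rot: [179.9, 0.7, -179.8]
ft_force: [-1.1, -0.4, -2.4]
finger_gap: 11.1
```

>>> servo_tool([
  [8, -1, 0, 0, 0, 0, 0],
  [8, -1, 0, 0, 0, 0, 0],
  [8, -1, 0, 0, 0, 0, 0],
  [8, -1, 0, 0, 0, 0, 0],
])

```text
time: 17.0
tool_pos: [633.4, -3.4, 30.2]
tcp_rot: [179.9, 0.7, -179.8]
ft_force: [-6.9, -1.2, -0.6]
finger_gap: 11.5
```

```bash
python3 f.py
```

```text
17.0 [633.38  -3.41  30.2 ] [ 179.87    0.69 -179.75] F [-6.93 -1.19 -0.55] M [-0.2   1.56  0.03] 11.474032876809419
```

>>> servo_tool([
  [8, -1, 0, 0, 0, 0, 0],
  [8, -1, 0, 0, 0, 0, 0],
  [8, -1, 0, 0, 0, 0, 0],
])

```text
time: 17.3
tool_pos: [633.5, -3.5, 30.4]
tcp_rot: [179.9, 0.3, -179.7]
ft_force: [-8.8, -0.0, 3.7]
finger_gap: 11.4
```

```bash
python3 f.py
```

```text
17.3 [633.45  -3.48  30.4 ] [ 179.87    0.28 -179.74] F [-8.78 -0.    3.68] M [-0.08  1.54  0.06] 11.403337115042701
```

Stopped solidly at x=633.4, against the 634 predicted from the throat. That puts the tray's offset at 96 mm, which agrees with the tab. I'll rest, then release gently.

>>> servo_tool([
  [8, 0, 0, 0, 0, 0, 0],
  [8, 0, 0, 0, 0, 0, 0],
  [8, 0, 0, 0, 0, 0, 0],
  [20, 0, 0, 0, 0, 0, 0],
  [30, 0, 0, 0, 0, 0, 0],
  [40, 0, 0, 0, 0, 0, 0],
  [40, 0, 0, 0, 0, 0, 0],
])

```text
time: 18.0
tool_pos: [637.6, -3.7, 33.6]
tcp_rot: [179.9, 0.8, -179.7]
ft_force: [-0.6, -0.2, -1.1]
finger_gap: 39.9
```

>>> servo_tool([
  [40, 0, 0, -15, 0, 0, 0],
  [40, 0, 0, -20, 0, 0, 0],
  [40, 0, 0, -25, 0, 0, 0],
  [40, 0, 0, -25, 0, 0, 0],
  [40, 0, 0, -25, 0, 0, 0],
  [40, 0, 0, -20, 0, 0, 0],
  [40, 0, 0, 0, 0, 0, 0],
])

```text
time: 18.7
tool_pos: [637.1, -3.9, 176.5]
tcp_rot: [179.9, 1.1, -179.7]
ft_force: [0.5, 0.4, 0.4]
finger_gap: 40.3
```

```bash
python3 f.py; python3 - <<'E'
from h import *
z=cam('wrist'); cv2.imwrite('pics/w3.png',snapshot('wrist')); np.savez('w3.npz',K=z[0],D=z[1],R=z[2],t=z[3])
a=project(z,[[671.6,-68,62],[671.6,81,62],[665.6,36.5,88],[674.6,-3.5,36],[614.6,2.5,65],[614.6,-9.5,65],[674.6,-46.5,36],[674.6,39.5,36]]);print(a.round(0))
E
```

```text
18.7 [637.1   -3.94 176.49] [ 179.92    1.12 -179.73] F [0.54 0.42 0.43] M [0.02 0.03 0.01] 40.30821509294659
[[240. 273.]
 [423. 274.]
 [374. 280.]
 [319. 266.]
 [328. 205.]
 [312. 205.]
 [271. 266.]
 [368. 266.]]
```

View pics/w3.png

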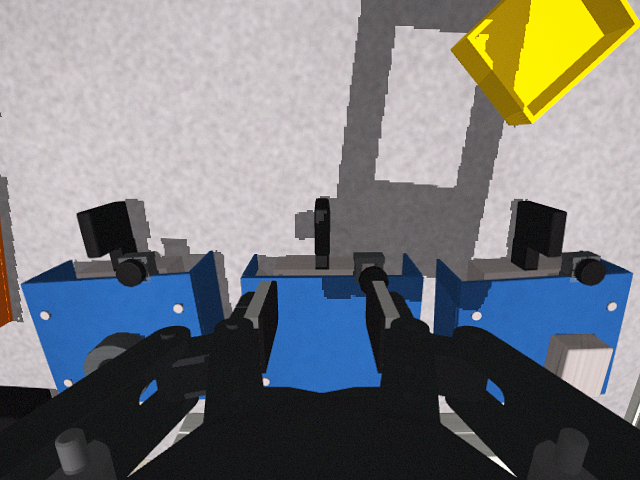

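The tray is in the bay with its tab out at (322, 199–268). The roof's front edge is at about row 277 and the raised bolt cap is at (373,277). I'll check the insertion depth in a crop, since the tool relaxed about 4 mm on release.

```bash
python3 - <<'E'
from h import *
z=np.load('w3.npz'); c=[z[k] for k in 'KDRt']
for d in (0,-4,-8): print(d,project(c,[[614.6+d,-9.5,12],[614.6+d,2.5,12],[614.6+d,2.5,65],[652.6+d,-3.5,65],[674.6+d,-25,36],[670.6+d,-25,36]]).round(1).tolist())
print(project(c,[[671.6,-68,62],[671.6,81,62],[671.6,81,0],[671.6,-68,0],[665.6,36.5,88]]).round(1).tolist())
im=cv2.imread('pics/w3.png')[185:305,235:430]
cv2.imwrite('pics/w3c.png',cv2.resize(np.clip(im*1.8,0,255).astype('uint8'),None,fx=4,fy=4,interpolation=cv2.INTER_CUBIC))
E
```

```text
0 [[313.1, 194.1], [326.4, 194.2], [327.5, 204.7], [319.3, 252.6], [295.1, 265.9], [295.0, 261.6]]
-4 [[313.1, 189.7], [326.5, 189.8], [327.6, 199.4], [319.3, 247.8], [295.0, 261.6], [294.9, 257.3]]
-8 [[313.1, 185.2], [326.5, 185.3], [327.6, 194.1], [319.4, 242.9], [294.9, 257.3], [294.8, 253.0]]
[[239.6, 273.3], [423.3, 274.2], [405.2, 250.6], [254.0, 249.9], [373.9, 279.7]]
```

View pics/w3c.png

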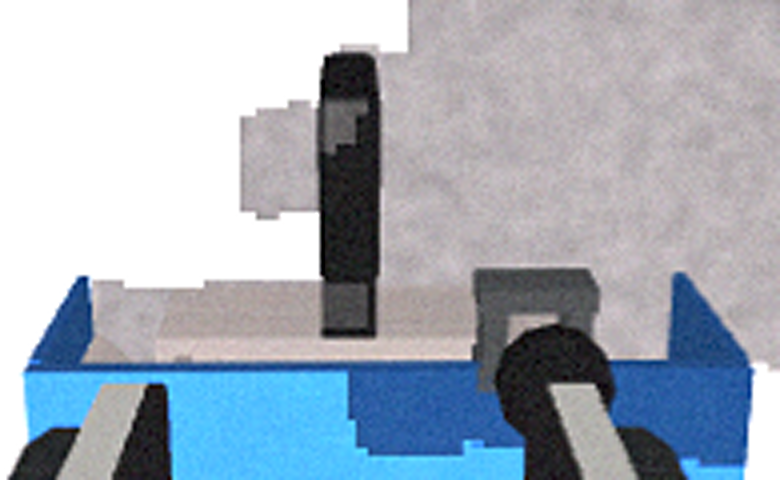

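The rim, tab and wall rows all sit +2 to +4 px from the home prediction, and so does the housing's own edge (+2.2). The tray is therefore home to within about 1 mm, consistent with the firm stop I felt. Next, close the fingers and go over the bolt cap at (666, 36.5).

>>> servo_tool([
  [0, -7, 10, 5, 0, 0.01, 0],
  [0, -7, 10, 10, 0, 0.009, 0],
  [0, -7, 10, 15, 0, 0, 0],
  [0, -5, 6, 10, 0, 0, 0],
  [0, 0, 0, 5, 0, 0, 0],
  [0, 0, 0, 0, 0, 0, 0],
])

```text
time: 19.35
tool_pos: [661.0, 33.5, 123.5]
tcp_rot: [179.9, -0.4, -179.8]
ft_force: [-0.1, -0.2, -0.1]
finger_gap: 0.2
```

```bash
python3 go.py 666 36.5 95 180
```

```text
t 19.35 pos [661.   33.5 123.5] rot [ 179.93   -0.38 -179.75] F [-0.1 -0.2 -0.1] gap 0.2
shift [-5.2  2.9 28.5] turn [ 0.001 -0.007  0.004]
```

>>> servo_tool([
  [0, -3, 2, 8, 0, -0.004, 0],
  [0, -2, 1, 8, 0, 0, 0],
  [0, 0, 0, 5, 0, 0, 0],
  [0, 0, 0, 0, 0, 0, 0],
])

```text
time: 19.75
tool_pos: [665.8, 35.8, 100.7]
tcp_rot: [179.9, -0.1, -179.8]
ft_force: [-0.7, -0.2, -0.6]
finger_gap: -0.1
```

```bash
python3 go.py 666 36.5 72 180;  python3 - <<'E'
from h import *
z=cam('scene'); im=snapshot('scene'); p=project(z,[[665.6,36.5,88],[666,36.5,95]]); print(p.round(0))
cv2.imwrite('pics/s2.png',cv2.resize(im[240:380,240:380],None,fx=4,fy=4,interpolation=cv2.INTER_CUBIC))
E
```

```text
t 19.75 pos [665.8  35.8 100.7] rot [ 1.7994e+02 -1.5000e-01 -1.7980e+02] F [-0.7 -0.2 -0.6] gap -0.1
shift [-0.2  0.7 28.7] turn [ 0.001 -0.003  0.003]
[[316. 297.]
 [316. 294.]]
```

View pics/s2.png

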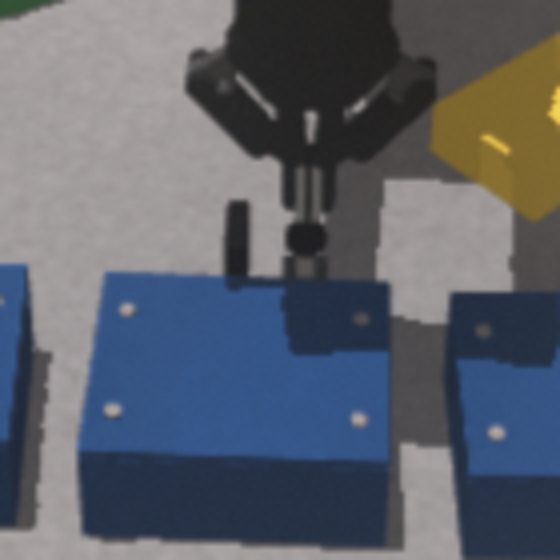

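The crop shows the shut fingers straight above the cap at crop (306,238), with the tab at (237,240) clear of the gripper. Pressing down in small steps.

>>> servo_tool([
  [0, 0, 0, 4, 0, 0, 0],
  [0, 0, 0, 4, 0, 0, 0],
  [0, 0, 0, 3, 0, 0, 0],
  [0, 0, 0, 3, 0, 0, 0],
  [0, 0, 0, 3, 0, 0, 0],
])

```text
time: 20.3
tool_pos: [667.2, 35.5, 85.2]
tcp_rot: [180.0, 0.1, -179.8]
ft_force: [-2.6, 0.4, 3.6]
finger_gap: 0.2
```

>>> servo_tool([
  [0, 0, 0, 3, 0, 0, 0],
  [0, 0, 0, 3, 0, 0, 0],
  [0, 0, 0, 3, 0, 0, 0],
])

```text
time: 20.6
tool_pos: [667.2, 35.5, 76.5]
tcp_rot: [180.0, 0.1, -179.8]
ft_force: [-1.6, -0.0, 3.8]
finger_gap: 0.1
```

```bash
python3 f.py
```

```text
20.6 [667.22  35.49  76.54] [ 179.96    0.07 -179.82] F [-1.61 -0.    3.83] M [-0.02  0.44  0.02] 0.14559633094489263
```

>>> servo_tool([
  [0, 0, 0, 2, 0, 0, 0],
  [0, 0, 0, 2, 0, 0, 0],
  [0, 0, 0, 2, 0, 0, 0],
])

```text
time: 20.9
tool_pos: [667.5, 35.6, 71.9]
tcp_rot: [180.0, 0.1, -179.8]
ft_force: [-12.9, 0.7, 24.8]
finger_gap: 0.0
```

```bash
python3 f.py
```

```text
20.9 [667.55  35.59  71.85] [ 179.95    0.1  -179.82] F [-12.86   0.71  24.78] M [0.13 2.32 0.01] 0.006207070732212996
```

The bolt bottomed out at z≈71.9 (72 expected), with the force rising to 25 N. I'll hold, then retreat upward and look.

>>> servo_tool([
  [0, 0, 0, 0, 0, 0, 0],
  [0, 0, 0, 0, 0, 0, 0],
  [0, 0, 0, -5, 0, 0, 0],
  [0, 0, 0, -15, 0, 0, 0],
  [0, 0, 0, -25, 0, 0, 0],
  [0, 5, 0, -25, 0, 0, 0],
  [0, 20, 0, -25, 0, 0, 0],
  [0, 20, 0, -15, 0, 0, 0],
  [0, 10, 0, 0, 0, 0, 0],
  [0, 0, 0, 0, 0, 0, 0],
])

```text
time: 21.9
tool_pos: [611.8, 35.2, 191.1]
tcp_rot: [180.0, 0.3, -179.8]
ft_force: [1.0, 0.5, -0.2]
finger_gap: 0.1
```

```bash
python3 f.py; python3 - <<'E'
from h import *
z=cam('wrist'); im=snapshot('wrist')
np.savez('w4.npz',K=z[0],D=z[1],R=z[2],t=z[3]); cv2.imwrite('pics/w4.png',im)
print(project(z,[[665.6,36.5,72],[665.6,36.5,88],[671.6,-68,62],[671.6,81,62],[614.6,-9.5,12],[614.6,2.5,65],[652.6,-3.5,65],[674.6,-25,36]]).round(0).tolist())
s=snapshot('scene'); b=cv2.resize(s[270:380,240:360],None,fx=4,fy=4,interpolation=cv2.INTER_CUBIC)
a=im[150:400,120:520]; a=cv2.resize(a,None,fx=1.0,fy=1.0)
cv2.imwrite('pics/fin.png',np.clip(1.6*im[:, :].astype(float),0,255).astype('uint8')); cv2.imwrite('pics/s3.png',b)
E
```

```text
21.9 [611.78  35.25 191.09] [ 179.95    0.33 -179.82] F [ 1.02  0.5  -0.24] M [-0.02  0.   -0.04] 0.06147685631023602
[[320.0, 295.0], [320.0, 304.0], [201.0, 296.0], [371.0, 297.0], [273.0, 220.0], [279.0, 234.0], [273.0, 278.0], [255.0, 288.0]]
```

View pics/fin.png

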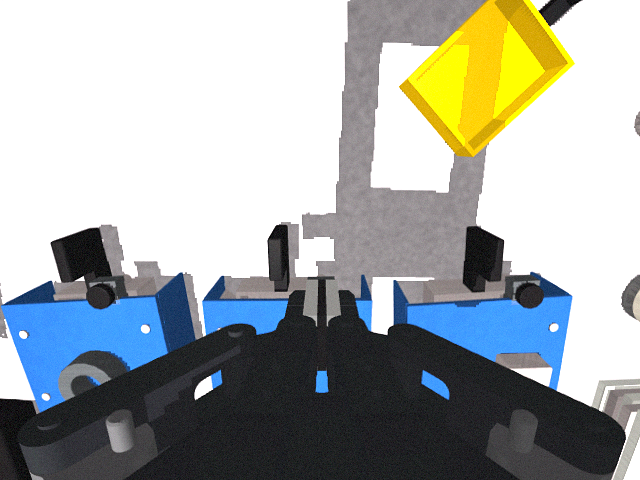

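The wrist view shows the tab standing at (280, 226–288) with the roof edge at row 299, agreeing with home. The fingers hide the bolt here, so I'll check it in the scene camera crop.

View pics/s3.png

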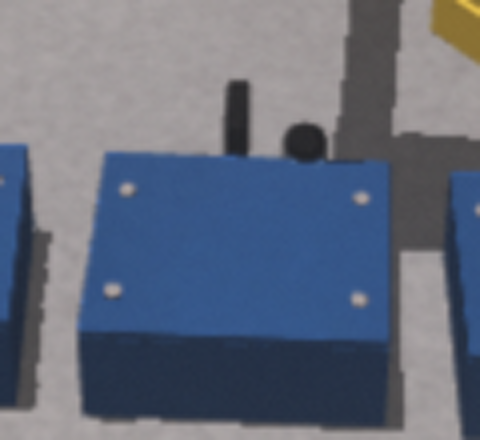

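The cap has dropped about 6 px, from row 299.5 to 305, which matches 16 mm. It sits level with the roof edge in front of the tray, and the gripper is clear.

```bash
python3 -c "
from bench import *
print(sense()['time'],hand_in())"
```

```text
the job is handed in; nothing more can be done
22.0 None
```

I slid the metal tray into the empty middle housing until it stopped, pressed that housing's bolt down, and handed the job in at 22.0 s. The hand-in gave no verdict.

- **Finding the channel:** two touches on the +y lead-in plate fitted a 45° line. I shifted the tray about 12 mm toward −y, and it then slid in freely.
- **Home:** the tray stopped firmly at about 9 N. The wrist pictures put it within about 1–1.5 mm of home.
- **Bolt:** the cap moved under about 4 N and bottomed out at 71.9 mm (72 expected), with about 25 N on the finger tips. The scene picture shows it dropped about 16 mm.
- **Forces on the tray:** the highest force along x that I read at the wrist while the tray touched the housing was about 21 N, at the second plate touch. I only read it at the end of each call.

**What I could not confirm:**
- **Parts:** I did not see the bush and insert again after the tray went in, because the roof hides them.
- **Tool shift at release:** the tool moved about 4 mm forward and 3 mm up as the fingers opened. The pictures taken afterwards still showed the tray home.
- **Tray flatness:** the tray was tilted by up to about 2° at times while sliding. For a short stretch in the channel the gripper was carrying most of its weight, and I lowered it again.
- **Bystanders:** I did not measure them at the end. The gripper went near none of them.

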